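# Load a chip carrier up the reader ramp to its stop

### The arm

A 6-joint arm with a two-finger parallel gripper is mounted at the origin on the work surface. World frame = base frame: x ahead of the robot, y to its left, z up, the work surface at z = 0. Lengths are in m, angles in rad, forces in N, time in s.
With the tool pointing down it reaches from about 0.425 to 0.95 m from the base axis. Payload 3.5 kg.
Tool frame: the origin (TCP) lies midway between the tips of the shut fingers; the grasp point (between the pads) lies 19 mm behind it; z points along the fingers, y is the direction in which the jaws open and shut (so a half turn about z gives the same grasp; the last joint's range is limited). The gripper opens to 85 mm and grips with 20 to 120 N. Pads are 22 mm wide; open, the fingers measure 114 mm over their backs; the gripper's body (76 mm by 85 mm) begins 54 mm behind the grasp point. The pads swing forward as they close: fully open they stand 13 mm farther back than shut.
Start: joints at [-1.342, 0.286, 1.577, -0, 1.279, -0.15], TCP at [0.25, -0.627, 0.231] pointing down, gripper open.
Joint ranges: [-2.77, 2.77], [-0.9, 2.22], [0.21, 2.48], [-1.53, 4.67], [0.24, 2.81], [-2.84, 2.84]. Speed limits (rad/s): [2.79, 2.79, 3.14, 3.14, 3.14, 3.14].

### API

Orientations are given as a unit quaternion [x, y, z, w].
In Python, from plant import ctrl gives the robot as it stands.
- The arm moves only by the tool apply_moves, never from a script. Its argument "moves" is a list that holds one entry, the list of rows, each a list of 7 numbers: the shift along the tool's x, y, z in m, then the turn, a rotation vector about the tool's x, y, z in degrees, then the gripper's target within -1 to 1 (shut at 1, half-way at 0, fully open at -1). In form: [[[tx, ty, tz, ax, ay, az, hand], ...]]. A call has 1 to 12 rows; each row shifts and turns the pose as measured when the row begins, along the tool's axes as they then stand; what a row does not reach is not made up. A row lasts 1/10 s, in which the tool goes at most 50 mm and 8.59 degrees, less where a joint would pass 70% of its speed; a pose out of reach is approached as far as the arm can. A call with a gripper value outside its range is refused whole. The fingers move at their own pace and stop on an object; "force" is the grip in N (left out, the last holds). Time passes only in rows, so rows that do not move let the fingers close. It gives the time, the measured TCP pose, the force and the opening at its end, in the units of the state.
- ctrl.get_state(): the state, without advancing time (a new reading comes with each control period).
- ctrl.read_camera(name): name is "scene" or "top"; returns the picture (400x640x3 uint8, red, green, blue); there is no depth.
- ctrl.get_calibration(name): a dict with "camera_matrix" (3x3 intrinsics, pixels), "cam_to_world" (4x4, takes a point from camera to world coordinates). Camera axes: x right, y up, looking along -z (the intrinsics and any distortion apply to the point x, -y, -z); pixel columns grow to the right and rows downward; lengths in m; the calibration is good to about 2 mm. A picture is of the moment at which its call begins. get_calibration takes no time and is no camera call.
- ctrl.sign_off(): hands the job in, once; it reports no verdict.
The state is a dict: "time": time; "qpos": joint angles; "dq": joint speeds; "joint_efforts": joint torques, N m; "eef_pos": TCP position; "tcp_rot": TCP orientation; "contact_force": force on the tool from outside, world axes, zero at the start; "wrist_torque": the same for the moment, N m; "opening": opening from 0.0 (shut) to 1.0 (fully open).
Only numpy, scipy, OpenCV 4.12 (cv2) and the standard library are available. Lean on these libraries where they do the work, as an engineer would, in place of code of your own. Each camera call takes 0.05 s, during which the arm holds its last target. There are 200 camera calls.

### The job

Pick the blue carrier with the glass chip off the mat, set it gently on the open foot of the black loading ramp, pointing up the ramp, and let go of it there. Then push it up between the guide rails, under the lips, until it rests fully home against the yellow stop with the red pin pushed in, and leave it there. The chip is glass, so while pushing never press the carrier on the rails or the stop with more than 35 N, and leave everything else where it is.

Things in the scene. Friction and masses are not known exactly. Their poses are not given: they have to be found in the camera images.
- carrier: Blue plastic block carrying a glass chip, 80 mm long (its x) x 50 mm wide (its y) x 22 mm high, about 0.25 kg; lies flat on the mat beside a grey carrier of the same size. Origin at the centre of its underside, z up. The chip on top adds 4 mm, for looks only. Both ends are alike: either may lead. Grip it across its 50 mm width.
- empty_carrier: Grey carrier without glass chip, same size and axes as the blue one. Not to be moved.
- mat: Black rubber mat, 320 x 150 x 4 mm, fixed, under both carriers. Origin at the centre of its underside, so its top is at z = 4 mm.
- track: Black sloping plate of the loading ramp, fixed, 285 mm long, 100 mm wide, sloping 9 degrees. Origin on its upper surface, mid low (foot) edge; x points uphill along the surface, y across, z square to it (9 degrees off vertical). Open foot without rails from x = 0 to 105 mm, then a 30 mm funnel. Friction holds a carrier anywhere on the slope; pushing one takes roughly 1 to 5 N.
- channel (a point): Where the funnel ends and the channel begins: on the plate's surface, centre line, 135 mm up the track. From here to the top end straight aluminium rails stand 53 mm apart (73 mm over their outer faces), 15 mm high. The funnel's mouth is about 76 mm wide, its walls 15 mm high.
- lips (a point): Where the steel lips begin: on the plate's surface, centre line, 190 mm up the track. From here to the top end they overhang the channel from both sides, underside 25.5 mm and top 29.5 mm above the plate, 43 mm open between them.
- top_end (a point): Plate's surface, centre line, 285 mm up the track, upper end; a black read-out unit 100 mm high stands beyond. Below it a rigid yellow stop (46 mm wide, 24 mm high, dark knob on top to 41 mm) is clamped in the channel, its downhill face anywhere from 225 to 255 mm up the track: different each time and not measured, so it must be seen or felt. It does not give way.
- seat_pin (a joint): Red sensing pin, 8 mm thick, 11 mm above the plate on its centre line, sticking 5 mm downhill out of the yellow stop's face; how far it is pushed in, in m: 0 out, 0.005 flush with the stop. Very soft spring (0.2 N when flush).
- reagent: Amber jar, 60 mm across, 120 mm high, bystander. Origin under its centre.
- buffer: Clear bottle with blue cap, 70 mm across, 150 mm high, bystander. Origin under its centre.
- driver: Screwdriver lying on the table beyond the ramp, bystander. Origin under its middle.
- dish: Clear closed dish, 90 mm across, 14 mm high, bystander. Origin under its centre.
- objective: Dark steel lens barrel, 34 mm across, 45 mm high, bystander. Origin under its centre.
- lens_cap: Black lens cap, 52 mm across, 12 mm high, bystander. Origin under its centre.
Not all that is in view belongs to the job. What is shaped like the carrier but purple or turquoise is not meant.

How it is judged:
On the way:
1. the blue carrier lies flat on the open foot of the ramp, pointing up it, let go, its middle 30 to 110 mm up from the foot edge, within 20 mm of the centre line and 0.3 rad of straight (x of carrier in the frame of track between 0.03 and 0.11 m and y of carrier in the frame of track between -0.02 and 0.02 m and z of carrier in the frame of track between -0.004 and 0.006 m and angle between the x axis of carrier and the x axis of track, either way round below 0.3 rad and contact force between the fingers and carrier below 0.1 N), for 0.2 s.
At the end, for the whole second after the job is handed in: The blue carrier lies flat in the channel (middle 178 to 222 mm up the track, within 6 mm of its centre line and 0.08 rad of straight), fully home: the red pin is pushed in more than 3.3 of its 5 mm. It is at rest and let go (value of joint seat_pin above 0.0033 m and x of carrier in the frame of track between 0.178 and 0.222 m and y of carrier in the frame of track between -0.006 and 0.006 m and z of carrier in the frame of track between -0.004 and 0.006 m and angle between the x axis of carrier and the x axis of track, either way round below 0.08 rad and angle between the z axis of carrier and the z axis of track, either way round below 0.08 rad and contact force between the fingers and carrier below 0.1 N and linear speed of carrier below 0.01 m/s); the robot touches nothing.
It fails at once if once it has entered the guides (middle more than 120 mm up the track), the blue carrier is pressed on the rails, lips, pin, stop or plate with more than 35 N (contact force between carrier and track above 35 N and x of carrier in the frame of track above 0.12 m).
It fails at once if the blue carrier is banged or pressed on the ramp with more than 60 N anywhere (contact force between carrier and track above 60 N).
It fails at once if a bystander (the grey carrier or any other loose thing) is moved by more than 15 mm (distance of any of empty_carrier, reagent, buffer, driver, dish, objective, lens_cap from where it was at the start of the episode above 0.015 m).
It also fails if it takes over 51 s, if anything falls off the work surface, if the arm or the gripper's body presses on something with over 40 N, if the wrist force passes 120 N, or if a joint passes its speed limit or range.

## Working session

There is one attempt and no reset: what is moved stays moved. The work goes in short steps, Python scripts to look and compute and a tool call to move; the robot and the scene stay as the last step left them, time stands still between calls to the robot, and variables do not carry over. Pictures are saved under pics/ and viewed, about 8 in all and at most 12, crops included, and the job is handed in when it is done.

Besides the shell and the picture viewer there is one more tool, called as name(argument=value, ...), one argument or row to a line, values as JSON. apply_moves: Moves the arm, as the interface text tells. Its arguments: {"type":"object","properties":{"moves":{"type":"array","items":{"type":"array","items":{"type":"array","items":{"type":"number"}}}},"force":{"type":"number"}},"required":["moves"]}

```bash
mkdir -p pics; ls; python3 - <<'E'
from plant import ctrl
import cv2,numpy as np
for n in("scene","top"):
    im=ctrl.read_camera(n); cv2.imwrite(f"pics/{n}0.png",im[:,:,::-1])
    c=ctrl.get_calibration(n); print(n,np.round(c["camera_matrix"],1).tolist(),np.round(c["cam_to_world"],3).tolist(),c.keys())
s=ctrl.get_state(); print(s)
E
```

```text
pics
scene [[480.4, 0.0, 321.7], [0.0, 480.4, 192.7], [0.0, 0.0, 1.0]] [[0.858, -0.376, 0.349, 1.045], [0.513, 0.616, -0.597, -0.783], [0.009, 0.692, 0.722, 1.024], [0.0, 0.0, 0.0, 1.0]] dict_keys(['camera_matrix', 'cam_to_world'])
top [[480.6, 0.0, 319.2], [0.0, 480.6, 199.2], [0.0, 0.0, 1.0]] [[0.014, 0.991, -0.13, 0.334], [-1.0, 0.014, -0.002, 0.015], [-0.0, 0.13, 0.991, 1.677], [0.0, 0.0, 0.0, 1.0]] dict_keys(['camera_matrix', 'cam_to_world'])
{'time': 0.1, 'qpos': array([-1.34199871e+00,  2.87103501e-01,  1.57805491e+00, -2.05969444e-05,
        1.27861740e+00, -1.50010535e-01]), 'dq': array([ 0.0008252 , -0.00170483, -0.00425155,  0.00076492, -0.00086191,
        0.00234825]), 'joint_efforts': array([ 5.69871681e-04, -4.07298088e+01, -2.93700027e+01, -1.46652364e-04,
        3.38814141e-03,  9.22303684e-06]), 'eef_pos': array([ 0.24950066, -0.62654046,  0.23005473]), 'tcp_rot': array([ 9.82115460e-01,  1.88276475e-01, -5.28411394e-05, -1.09034336e-03]), 'contact_force': array([0.24955267, 0.02314107, 0.35142176]), 'wrist_torque': array([ 0.0360122 , -0.01690769, -0.04700096]), 'opening': 0.9987077974542985}
```

View pics/scene0.png

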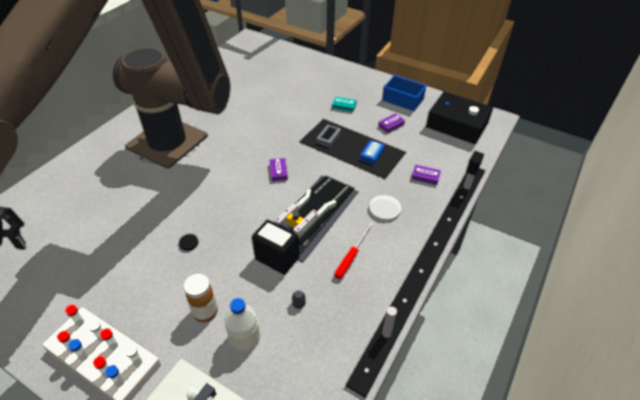

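View pics/top0.png

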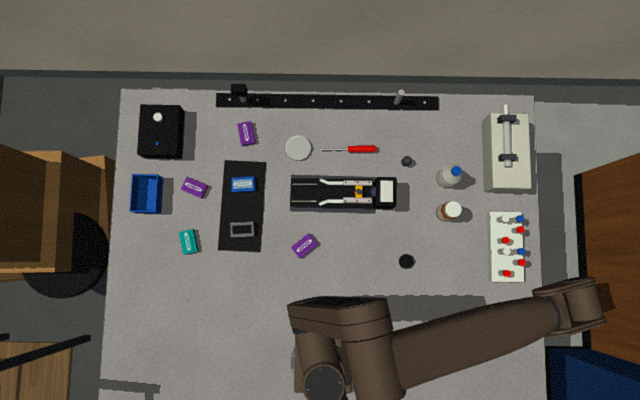

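Candidates (top view): the blue carrier with chip is at (243,184). The grey one is at (242,229), purple ones at (247,133), (195,187) and (305,245), a turquoise one at (189,241), and a blue box at (147,194). I choose (243,184) on the mat. The ramp runs from its foot at (290,193) to the read-out at (386,193).

```bash
cat > h.py <<'E'
from plant import ctrl
import cv2,numpy as np
from scipy.spatial.transform import Rotation as R
def ray(n,uv):
    c=ctrl.get_calibration(n);K=c["camera_matrix"];T=c["cam_to_world"]
    p=np.linalg.solve(K,[uv[0],uv[1],1]); d=T[:3,:3]@[p[0],-p[1],-p[2]]
    return T[:3,3],d
def onz(n,uv,z):
    o,d=ray(n,uv); return o+d*(z-o[2])/d[2]
def proj(n,P):
    c=ctrl.get_calibration(n);K=c["camera_matrix"];T=c["cam_to_world"]
    q=T[:3,:3].T@(np.array(P)-T[:3,3]); q=K@[q[0],-q[1],-q[2]]; return q[:2]/q[2]
def snap(n,name,box=None,s=1):
    im=ctrl.read_camera(n)[:,:,::-1].copy()
    if name:
        a=im if box is None else im[box[1]:box[3],box[0]:box[2]]
        cv2.imwrite(f"pics/{name}.png",cv2.resize(a,None,fx=s,fy=s,interpolation=cv2.INTER_CUBIC))
    return im
def blue(im,box):
    hsv=cv2.cvtColor(im,cv2.COLOR_BGR2HSV); m=cv2.inRange(hsv,(100,120,60),(118,255,255))
    k=np.zeros_like(m);k[box[1]:box[3],box[0]:box[2]]=1; m=m*k
    c=max(cv2.findContours(m,cv2.RETR_EXTERNAL,cv2.CHAIN_APPROX_NONE)[0],key=cv2.contourArea)
    return c
E
python3 - <<'E'
from h import *
for n,box in(("top",(210,160,420,260)),("scene",(240,110,430,280))):
    im=snap(n,n+"1",box,4 if n=="scene" else 3.8); 
    if n=="scene": im2=cv2.imread("pics/scene1.png"); cv2.imwrite("pics/scene1.png",cv2.resize(im2,None,fx=.85,fy=.85))
    b=(225,170,265,200) if n=="top" else(350,130,395,170)
    c=blue(im,b); r=cv2.minAreaRect(c); bp=cv2.boxPoints(r)
    M=cv2.moments(cv2.convexHull(c)); cen=(M['m10']/M['m00'],M['m01']/M['m00'])
    print(n,cen,r,"cen",onz(n,cen,.022).round(4)); print(np.array([onz(n,p,.026)[:2] for p in bp]).round(4).tolist())
E
```

```text
top (242.42781774580334, 183.89688249400479) ((242.4174346923828, 183.76585388183594), (15.458674430847168, 23.4971866607666), 87.27368927001953) cen [0.6019 0.2865 0.022 ]
[[0.6264, 0.3289], [0.6315, 0.2473], [0.5771, 0.243], [0.572, 0.3243]]
scene (371.6857506361323, 151.44571670907547) ((371.5768737792969, 151.38461303710938), (18.027755737304688, 25.51620864868164), 33.690067291259766) cen [0.6022 0.2829 0.022 ]
[[0.5768, 0.2315], [0.5677, 0.3466], [0.631, 0.3271], [0.637, 0.2153]]
```

View pics/top1.png

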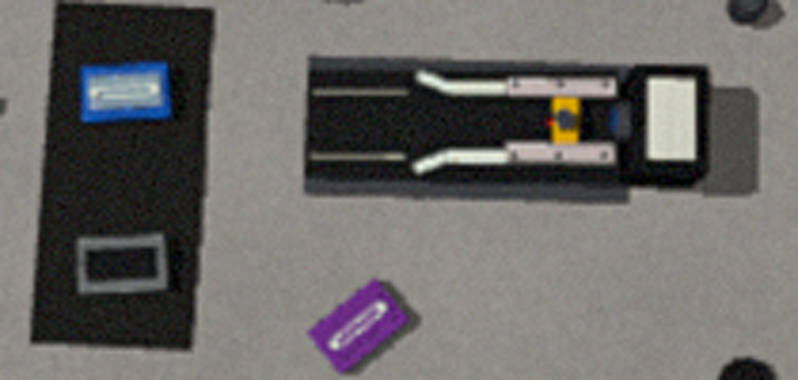

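View pics/scene1.png

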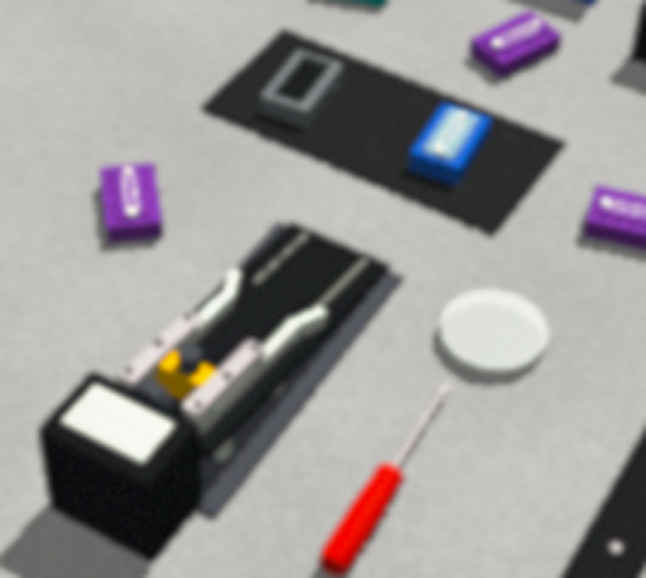

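The crops confirm the blue carrier with its chip at top (243,184). They also show the ramp's foot edge, funnel tips, lips and yellow stop. Next I triangulate those from both views.

```bash
python3 - <<'E'
from h import *
# crop pixels top(3.8,off 210,160), scene(3.4, off 240,110)
F={'footU':((310,68),(388,265)),'footL':((307,180),(295,225)),'funU':((418,73),(325,310)),'funL':((415,171),(236,270)),
'chU':((447,88),(288,325)),'chL':((440,158),(212,306)),
'lipU':((508,79),(252,345)),'lipL':((506,150),(192,322)),'lipendU':((614,82),(190,402)),'lipendL':((614,154),(131,368)),
'stripU0':((312,92),(368,258)),'stripU1':((408,92),(318,308)),'stripL0':((311,156),(312,233)),'stripL1':((407,156),(255,282)),
'yelUfront':((553,98),(216,372)),'yelLfront':((553,141),(176,350))}
for k,(a,b) in F.items():
    o1,d1=ray("top",(a[0]/3.8+210-.4,a[1]/3.8+160-.4)); o2,d2=ray("scene",(b[0]/3.4+240-.4,b[1]/3.4+110-.4))
    A=np.c_[d1,-d2]; s=np.linalg.lstsq(A,o2-o1,rcond=None)[0]; p,q=o1+d1*s[0],o2+d2*s[1]
    print(k,((p+q)/2).round(4),"gap",((p-q)*1000).round(1))
E
```

```text
footU [0.6276 0.1171 0.0174] gap [0.4 0.3 0.1]
footL [0.5277 0.1205 0.0112] gap [-6.3 -4.7 -1. ]
funU [0.6198 0.0179 0.0471] gap [-0.9 -0.7 -0.2]
funL [0.5316 0.0201 0.0445] gap [-2.6 -2.1 -0.3]
chU [ 0.6043 -0.0101  0.047 ] gap [3.2 2.5 0.5]
chL [ 0.5374 -0.0087  0.0323] gap [12.7 10.4  1.5]
lipU [ 0.6064 -0.065   0.0773] gap [6.5 5.2 0.9]
lipL [ 0.5462 -0.0627  0.0666] gap [2.6 2.1 0.2]
lipendU [ 0.6042 -0.1547  0.0985] gap [1.1 0.9 0.1]
lipendL [ 0.5443 -0.152   0.0968] gap [-6.  -5.  -0.2]
stripU0 [0.6068 0.1159 0.0157] gap [-2.3 -1.6 -0.5]
stripU1 [0.606  0.0278 0.0323] gap [-3.6 -2.7 -0.6]
stripL0 [0.5486 0.1164 0.0155] gap [-4.7 -3.4 -0.8]
stripL1 [0.5463 0.0273 0.0317] gap [-1.9 -1.5 -0.3]
yelUfront [ 0.5933 -0.1031  0.0742] gap [0.9 0.7 0.1]
yelLfront [ 0.5552 -0.1025  0.0763] gap [-0.6 -0.5 -0. ]
```

```bash
cat >> h.py <<'E'
def tool(yaw_y,tilt=0):
    """tool y along (cos,sin)(yaw_y deg), z down; tilt deg: z leans (about tool y) so that -z is ramp normal"""
    a=np.radians(yaw_y); y=np.array([np.cos(a),np.sin(a),0]); z=np.array([0,0,-1.]); x=np.cross(y,z)
    return R.from_matrix(np.c_[x,y,z])*R.from_euler('y',tilt,degrees=True)
def plan(P,Rt,n,hand,vmax=.045):
    s=ctrl.get_state(); p=s['eef_pos']; r=R.from_quat(s['tcp_rot']); P=np.array(P)
    rv=(r.inv()*Rt).as_rotvec(); rows=[]
    print("t",round(s['time'],2),"pos",p.round(4),"F",s['contact_force'].round(1),"open",round(s['opening'],3),"dist",np.linalg.norm(P-p).round(3),"ang",np.degrees(rv).round(1))
    for i in range(n):
        d=(P-p)/(n-i); l=np.linalg.norm(d); d*=min(1,vmax/max(l,1e-9))
        w=(r.inv()*Rt).as_rotvec()/(n-i); wl=np.degrees(np.linalg.norm(w)); w*=min(1,8/max(wl,1e-9))
        t=r.inv().apply(d); rows.append([*(t.round(3 if l>.01 else 4)+0).tolist(),*(np.degrees(w).round(1)+0).tolist(),hand]); p=p+d; r=r*R.from_rotvec(w)
    print(rows,"end",p.round(3))
S0=np.array([.578,.1195,.0145]); ux=np.array([-.012,-.9877,.1564]); uz=np.array([-.002,.1564,.9877])
def track(s,h): return S0+ux*s+uz*h
E
python3 - <<'E'
from h import *
T=tool(3.5); print((T.as_matrix()).round(2).tolist(), (tool(-.7,9).as_matrix()[:,2]).round(3))
plan([.52,-.2,.23],R.from_quat(ctrl.get_state()['tcp_rot'])*R.from_euler('z',-36,degrees=True),12,-1)
E
```

```text
[[-0.06, 1.0, 0.0], [1.0, 0.06, 0.0], [0.0, 0.0, -1.0]] [ 0.002  0.156 -0.988]
t 0.2 pos [ 0.2496 -0.6267  0.2304] F [-0.2  1.   0.1] open 1.001 dist 0.505 ang [ -0.  -0. -36.]
[[0.034, -0.025, 0.0, 0.0, 0.0, -3.0, -1], [0.035, -0.023, 0.0, 0.0, 0.0, -3.0, -1], [0.036, -0.021, 0.0, 0.0, 0.0, -3.0, -1], [0.038, -0.019, 0.0, 0.0, 0.0, -3.0, -1], [0.038, -0.017, 0.0, 0.0, 0.0, -3.0, -1], [0.039, -0.015, 0.0, 0.0, 0.0, -3.0, -1], [0.04, -0.013, 0.0, 0.0, 0.0, -3.0, -1], [0.041, -0.011, 0.0, 0.0, 0.0, -3.0, -1], [0.041, -0.009, 0.0, 0.0, 0.0, -3.0, -1], [0.042, -0.007, 0.0, 0.0, 0.0, -3.0, -1], [0.042, -0.004, 0.0, 0.0, 0.0, -3.0, -1], [0.042, -0.002, 0.0, 0.0, 0.0, -3.0, -1]] end [ 0.52 -0.2   0.23]
```

apply_moves(
  moves=[
    [[0.034,-0.025,0,0,0,-3,-1],[0.035,-0.023,0,0,0,-3,-1],[0.036,-0.021,0,0,0,-3,-1],[0.038,-0.019,0,0,0,-3,-1],[0.038,-0.017,0,0,0,-3,-1],[0.039,-0.015,0,0,0,-3,-1],[0.04,-0.013,0,0,0,-3,-1],[0.041,-0.011,0,0,0,-3,-1],[0.041,-0.009,0,0,0,-3,-1],[0.042,-0.007,0,0,0,-3,-1],[0.042,-0.004,0,0,0,-3,-1],[0.042,-0.002,0,0,0,-3,-1]],
  ],
  force=40,
)

```text
time: 1.4
eef_pos: [0.5204, -0.1847, 0.228]
tcp_rot: [0.872, 0.489, 0.0, -0.001]
contact_force: [0.1, -0.5, -0.2]
opening: 1.0
```

```bash
python3 - <<'E'
from h import *
plan([.602,.285,.15],tool(3.5),12,-1)
E
```

```text
t 1.4 pos [ 0.5204 -0.1847  0.228 ] F [ 0.1 -0.5 -0.2] open 1.0 dist 0.483 ang [ -0.1  -0.1 -35. ]
[[0.037, -0.015, 0.007, 0.0, 0.0, -2.9, -1], [0.038, -0.013, 0.007, 0.0, 0.0, -2.9, -1], [0.038, -0.011, 0.007, 0.0, 0.0, -2.9, -1], [0.039, -0.009, 0.007, 0.0, 0.0, -2.9, -1], [0.039, -0.007, 0.007, 0.0, 0.0, -2.9, -1], [0.039, -0.005, 0.007, 0.0, 0.0, -2.9, -1], [0.04, -0.003, 0.007, 0.0, 0.0, -2.9, -1], [0.04, -0.001, 0.007, 0.0, 0.0, -2.9, -1], [0.04, 0.001, 0.007, 0.0, 0.0, -2.9, -1], [0.04, 0.003, 0.007, 0.0, 0.0, -2.9, -1], [0.039, 0.005, 0.007, 0.0, 0.0, -2.9, -1], [0.039, 0.007, 0.007, 0.0, 0.0, -2.9, -1]] end [0.602 0.285 0.15 ]
```

apply_moves(
  moves=[
    [[0.037,-0.015,0.007,0,0,-2.9,-1],[0.038,-0.013,0.007,0,0,-2.9,-1],[0.038,-0.011,0.007,0,0,-2.9,-1],[0.039,-0.009,0.007,0,0,-2.9,-1],[0.039,-0.007,0.007,0,0,-2.9,-1],[0.039,-0.005,0.007,0,0,-2.9,-1],[0.04,-0.003,0.007,0,0,-2.9,-1],[0.04,-0.001,0.007,0,0,-2.9,-1],[0.04,0.001,0.007,0,0,-2.9,-1],[0.04,0.003,0.007,0,0,-2.9,-1],[0.039,0.005,0.007,0,0,-2.9,-1],[0.039,0.007,0.007,0,0,-2.9,-1]],
  ],
)

```text
time: 2.6
eef_pos: [0.5968, 0.3078, 0.1422]
tcp_rot: [0.676, 0.737, 0.001, 0.001]
contact_force: [0.9, -0.1, -0.3]
opening: 1.003
```

```bash
python3 - <<'E'
from h import *
plan([.602,.285,.06],tool(3.5),6,-1)
E
```

```text
t 2.6 pos [0.5968 0.3078 0.1422] F [ 0.9 -0.1 -0.3] open 1.003 dist 0.085 ang [ 0.2 -0.   1.4]
[[-0.004, 0.001, 0.014, 0.0, 0.0, 0.2, -1], [-0.004, 0.001, 0.014, 0.0, 0.0, 0.2, -1], [-0.004, 0.001, 0.014, 0.0, 0.0, 0.2, -1], [-0.004, 0.001, 0.014, 0.0, 0.0, 0.2, -1], [-0.004, 0.001, 0.014, 0.0, 0.0, 0.2, -1], [-0.004, 0.001, 0.014, 0.0, 0.0, 0.2, -1]] end [0.602 0.285 0.06 ]
```

apply_moves(
  moves=[
    [[-0.004,0.001,0.012,0,0,0.2,-1],[-0.004,0.001,0.012,0,0,0.2,-1],[-0.004,0.001,0.012,0,0,0.2,-1],[-0.004,0.001,0.012,0,0,0.2,-1],[-0.004,0.001,0.012,0,0,0.2,-1],[-0.003,0,0.012,0,0,0,-1],[0,0,0,0,0,0,-1],[0,0,0,0,0,0,-1]],
  ],
)

```text
time: 3.4
eef_pos: [0.6026, 0.2838, 0.0618]
tcp_rot: [0.683, 0.731, -0.001, -0.0]
contact_force: [-0.5, 0.1, 0.6]
opening: 1.001
```

```bash
python3 - <<'E'
from h import *
plan([.602,.285,.03],tool(3.5),4,-1)
snap("scene","scene2",(320,100,440,190),6); snap("top","top2",(200,150,300,260),5)
E
```

```text
t 3.4 pos [0.6026 0.2838 0.0618] F [-0.5  0.1  0.6] open 1.001 dist 0.032 ang [-0.1  0.   0.4]
[[0.0003, -0.0001, 0.008, 0.0, 0.0, 0.1, -1], [0.0003, -0.0001, 0.008, 0.0, 0.0, 0.1, -1], [0.0003, -0.0001, 0.008, 0.0, 0.0, 0.1, -1], [0.0003, -0.0001, 0.008, 0.0, 0.0, 0.1, -1]] end [0.602 0.285 0.03 ]
```

View pics/scene2.png

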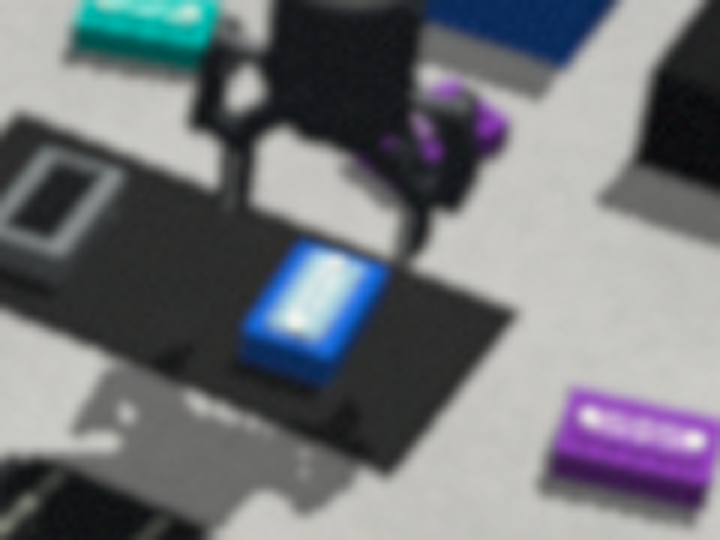

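The fingers straddle the blue carrier (crop tips at (232,205) and (405,255), carrier centre (315,305), height offset as expected). Descend.

apply_moves(
  moves=[
    [[0.0005,0,0.01,0,0,0.2,-1],[0,0,0.01,0,0,0.2,-1],[0,0,0.01,0,0,0,-1],[0,0,0.01,0,0,0,-1],[0,0,0.008,0,0,0,-1],[0,0,0.005,0,0,0,-1],[0,0,0,0,0,0,-1],[0,0,0,0,0,0,-1]],
  ],
)

```text
time: 4.3
eef_pos: [0.6028, 0.2859, 0.0052]
tcp_rot: [0.685, 0.729, 0.0, 0.0]
contact_force: [0.5, 0.3, -0.2]
opening: 1.0
```

apply_moves(
  moves=[
    [[0,0,0,0,0,0,1],[0,0,0,0,0,0,1],[0,0,0,0,0,0,1],[0,0,0,0,0,0,1],[0,0,0,0,0,0,1],[0,0,0,0,0,0,1],[0,0,0,0,0,0,1]],
  ],
  force=40,
)

```text
time: 5.0
eef_pos: [0.6033, 0.286, 0.0064]
tcp_rot: [0.685, 0.729, 0.001, 0.0]
contact_force: [-1.2, -0.5, -1.7]
opening: 0.573
```

apply_moves(
  moves=[
    [[0,0,0,0,0,0,1],[0,0,0,0,0,0,1],[0,0,-0.01,0,0,0,1],[0,0,-0.02,0,0,0,1],[0,0,-0.02,0,0,0,1],[0,0,-0.02,0,0,0,1],[0,0,-0.02,0,0,0,1],[0,0,0,0,0,0,1],[0,0,0,0,0,0,1]],
  ],
)

```text
time: 5.9
eef_pos: [0.6004, 0.285, 0.0982]
tcp_rot: [0.685, 0.729, -0.002, -0.001]
contact_force: [0.5, -0.3, -2.8]
opening: 0.576
```

```bash
python3 - <<'E'
from h import *
im=snap("scene","scene3",(320,80,440,180),6)
Rt=tool(-.7,-9); print(Rt.as_matrix()[:,2].round(3))
# target: pose of TCP in carrier frame kept; TCP above carrier underside by ~1.2 mm
plan(track(.060,.05),Rt,12,1)
E
```

```text
[-0.002 -0.156 -0.988]
t 5.95 pos [0.6007 0.2852 0.0984] F [ 0.9 -0.2 -2.4] open 0.578 dist 0.22 ang [ 0.1 -8.9  4.3]
[[-0.018, -0.003, 0.002, 0.0, -0.7, 0.4, 1], [-0.018, -0.003, 0.002, 0.0, -0.7, 0.4, 1], [-0.018, -0.003, 0.003, 0.0, -0.7, 0.4, 1], [-0.018, -0.003, 0.003, 0.0, -0.7, 0.4, 1], [-0.018, -0.003, 0.003, 0.0, -0.7, 0.4, 1], [-0.018, -0.003, 0.003, 0.0, -0.7, 0.4, 1], [-0.018, -0.002, 0.004, 0.0, -0.7, 0.4, 1], [-0.018, -0.002, 0.004, 0.0, -0.7, 0.4, 1], [-0.018, -0.002, 0.004, 0.0, -0.7, 0.4, 1], [-0.018, -0.002, 0.004, 0.0, -0.7, 0.4, 1], [-0.018, -0.002, 0.004, 0.0, -0.7, 0.4, 1], [-0.018, -0.002, 0.005, 0.0, -0.7, 0.4, 1]] end [0.577 0.068 0.073]
```

View pics/scene3.png

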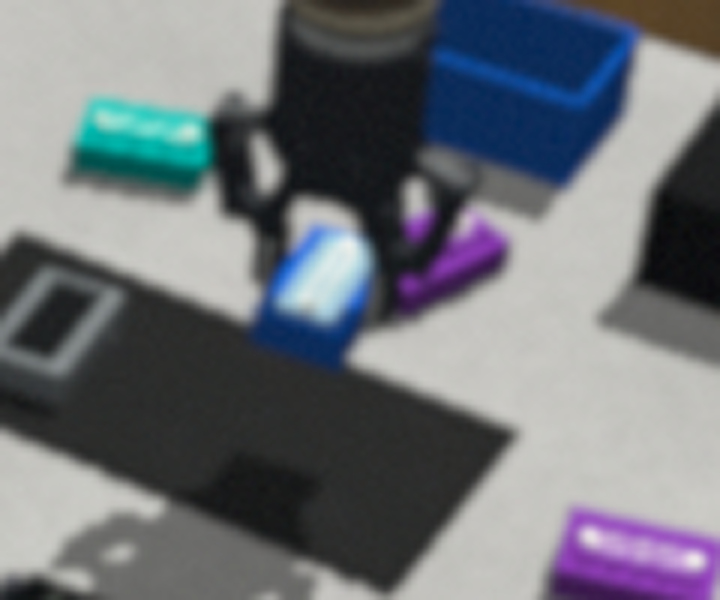

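Carrier is held level between the pads (crop ~(315,290)). On to above the foot.

apply_moves(
  moves=[
    [[-0.018,-0.003,0,0,-0.7,0.4,1],[-0.018,-0.003,0,0,-0.7,0.4,1],[-0.018,-0.003,0.001,0,-0.7,0.4,1],[-0.018,-0.003,0.002,0,-0.7,0.4,1],[-0.018,-0.003,0.002,0,-0.7,0.4,1],[-0.018,-0.003,0.003,0,-0.7,0.4,1],[-0.018,-0.002,0.003,0,-0.7,0.4,1],[-0.018,-0.002,0.004,0,-0.7,0.4,1],[-0.018,-0.002,0.004,0,-0.7,0.4,1],[-0.018,-0.002,0.004,0,-0.7,0.4,1],[-0.018,-0.002,0.004,0,-0.7,0.4,1],[-0.014,-0.001,0.004,0,-0.7,0.4,1]],
  ],
)

```text
time: 7.15
eef_pos: [0.5708, 0.0506, 0.0775]
tcp_rot: [0.715, 0.694, -0.06, 0.055]
contact_force: [-0.5, -0.3, -3.0]
opening: 0.574
```

apply_moves(
  moves=[
    [[0,0,0,0,0,0,1],[0,0,0,0,0,0,1]],
  ],
)

```text
time: 7.35
eef_pos: [0.5704, 0.0485, 0.077]
tcp_rot: [0.716, 0.693, -0.06, 0.055]
contact_force: [0.6, 0.1, -2.7]
opening: 0.575
```

```bash
python3 - <<'E'
from h import *
plan(track(.060,.020),tool(-.7,-9),4,1)
s=ctrl.get_state(); d=s['eef_pos']-S0; print("s",d@ux,"h",d@uz)
im=snap("scene","scene4",(260,140,380,240),6)
E
```

```text
t 7.35 pos [0.5704 0.0485 0.077 ] F [ 0.6  0.1 -2.7] open 0.575 dist 0.037 ang [-0.5  0.3 -1.1]
[[0.0051, 0.0016, 0.0076, -0.1, 0.1, -0.3, 1], [0.005, 0.0016, 0.0076, -0.1, 0.1, -0.3, 1], [0.005, 0.0016, 0.0076, -0.1, 0.1, -0.3, 1], [0.005, 0.0016, 0.0076, -0.1, 0.1, -0.3, 1]] end [0.577 0.063 0.044]
s 0.07998408554507654 h 0.05066287513784006
```

View pics/scene4.png

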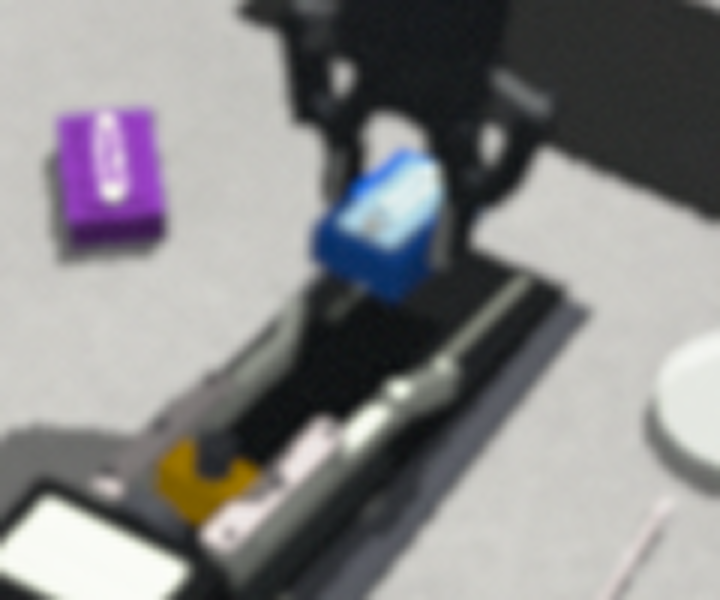

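Carrier is over the foot and aligned. Lower it, then feel for the plate.

apply_moves(
  moves=[
    [[0.005,0.0016,0.0076,-0.1,0,-0.3,1],[0.005,0.0016,0.0076,-0.1,0,-0.3,1],[0.005,0.0016,0.0076,-0.1,0,-0.3,1],[0.005,0.0016,0.0076,-0.1,0,-0.2,1],[0,0,0,0,0,0,1],[0,0,0.003,0,0,0,1],[0,0,0.003,0,0,0,1],[0,0,0,0,0,0,1]],
  ],
)

```text
time: 8.2
eef_pos: [0.5775, 0.0666, 0.0333]
tcp_rot: [0.707, 0.703, -0.058, 0.056]
contact_force: [0.4, -0.7, -2.8]
opening: 0.571
```

```bash
python3 - <<'E'
from h import *
plan(track(.060,.003),tool(-.7,-9),4,1)
s=ctrl.get_state(); d=s['eef_pos']-S0; print("s",d@ux,"h",d@uz)
E
```

```text
t 8.2 pos [0.5775 0.0666 0.0333] F [ 0.4 -0.7 -2.8] open 0.571 dist 0.009 ang [-0.1  0.3  0.4]
[[-0.0012, 0.0, 0.0018, 0.0, 0.1, 0.1, 1], [-0.0012, 0.0, 0.0018, 0.0, 0.1, 0.1, 1], [-0.0012, 0.0, 0.0018, 0.0, 0.1, 0.1, 1], [-0.0012, 0.0, 0.0018, 0.0, 0.1, 0.1, 1]] end [0.577 0.061 0.027]
s 0.05518159062122751 h 0.010334494522731663
```

apply_moves(
  moves=[
    [[0,0,0.002,0,0,0.1,1],[0,0,0.002,0,0,0.1,1],[0,0,0.001,0,0,0,1],[0,0,0,0,0,0,1]],
  ],
)

```text
time: 8.6
eef_pos: [0.5781, 0.0652, 0.0289]
tcp_rot: [0.708, 0.701, -0.058, 0.057]
contact_force: [0.3, -0.3, -3.1]
opening: 0.571
```

apply_moves(
  moves=[
    [[0,0,0.001,0,0,0,1],[0,0,0.001,0,0,0,1],[0,0,0,0,0,0,1]],
  ],
)

```text
time: 8.9
eef_pos: [0.5783, 0.0647, 0.0271]
tcp_rot: [0.709, 0.701, -0.057, 0.057]
contact_force: [0.2, -0.4, -2.8]
opening: 0.578
```

apply_moves(
  moves=[
    [[0,0,0.001,0,0,0,1],[0,0,0.001,0,0,0,1]],
  ],
)

```text
time: 9.1
eef_pos: [0.5785, 0.0644, 0.0252]
tcp_rot: [0.709, 0.701, -0.057, 0.057]
contact_force: [1.1, 0.0, -3.3]
opening: 0.575
```

apply_moves(
  moves=[
    [[0,0,0.001,0,0,0,1],[0,0,0,0,0,0,1]],
  ],
)

```text
time: 9.3
eef_pos: [0.5785, 0.0643, 0.0241]
tcp_rot: [0.709, 0.701, -0.057, 0.057]
contact_force: [0.3, 0.1, -2.3]
opening: 0.577
```

apply_moves(
  moves=[
    [[0,0,0.001,0,0,0,1],[0,0,0,0,0,0,1]],
  ],
)

```text
time: 9.5
eef_pos: [0.5788, 0.0643, 0.0241]
tcp_rot: [0.709, 0.701, -0.057, 0.057]
contact_force: [0.8, -0.2, -2.4]
opening: 0.572
```

apply_moves(
  moves=[
    [[0,0,0.0015,0,0,0,1],[0,0,0,0,0,0,1]],
  ],
)

```text
time: 9.7
eef_pos: [0.5793, 0.0643, 0.0242]
tcp_rot: [0.709, 0.701, -0.057, 0.057]
contact_force: [1.1, 0.3, -3.4]
opening: 0.571
```

apply_moves(
  moves=[
    [[0,0,0.002,0,0,0,1]],
  ],
)

```text
time: 9.8
eef_pos: [0.5795, 0.0641, 0.0238]
tcp_rot: [0.709, 0.701, -0.057, 0.057]
contact_force: [-8.4, 2.8, 16.7]
opening: 0.575
```

apply_moves(
  moves=[
    [[0,0,-0.0005,0,0,0,1],[0,0,0,0,0,0,0],[0,0,0,0,0,0,-0.2],[0,0,0,0,0,0,-0.3],[0,0,0,0,0,0,-0.5],[0,0,0,0,0,0,-1],[0,0,0,0,0,0,-1],[0,0,0,0,0,0,-1],[0,0,-0.01,0,0,0,-1],[0,0,-0.02,0,0,0,-1],[0,0,-0.03,0,0,0,-1],[0,0,-0.03,0,0,0,-1]],
  ],
)

```text
time: 11.0
eef_pos: [0.5772, 0.0783, 0.112]
tcp_rot: [0.709, 0.701, -0.06, 0.055]
contact_force: [1.7, 0.4, 0.9]
opening: 0.998
```

```bash
python3 - <<'E'
from h import *
plan(track(-.03,.13),tool(-.7,-9),8,-1)
im=snap("scene","scene5",(260,140,380,240),6)
E
```

```text
t 11.0 pos [0.5772 0.0783 0.112 ] F [1.7 0.4 0.9] open 0.998 dist 0.095 ang [-0.4  0.3  0.1]
[[0.011, 0.0, -0.005, 0.0, 0.0, 0.0, -1], [0.011, 0.0, -0.005, 0.0, 0.0, 0.0, -1], [0.011, 0.0, -0.005, 0.0, 0.0, 0.0, -1], [0.011, 0.0, -0.005, 0.0, 0.0, 0.0, -1], [0.011, 0.0, -0.005, 0.0, 0.0, 0.0, -1], [0.011, 0.0, -0.005, 0.0, 0.0, 0.0, -1], [0.011, 0.0, -0.005, 0.0, 0.0, 0.0, -1], [0.011, 0.0, -0.005, 0.0, 0.0, 0.0, -1]] end [0.578 0.169 0.138]
```

View pics/scene5.png

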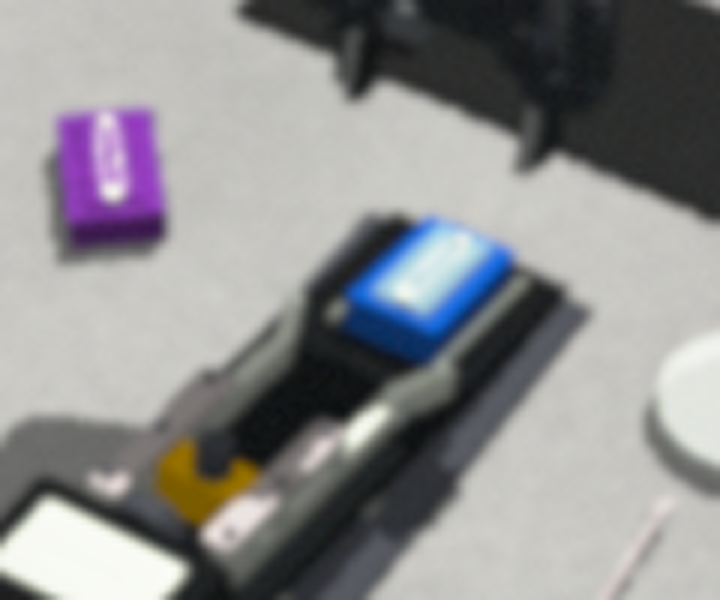

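Set down flat, straight, between the guide strips at crop (430,280). Now go behind it with shut fingers.

apply_moves(
  moves=[
    [[0.012,0,-0.005,0,0,0,-1],[0.014,0,-0.002,0,0,0,0],[0.014,0,0,0,0,0,1],[0.014,0,0,0,0,0,1],[0.014,0,0,0,0,0,1],[0.012,0,0,0,0,0,1],[0.01,0,0,0,0,0,1],[0,0,0,0,0,0,1],[0,0,0,0,0,0,1]],
  ],
)

```text
time: 11.95
eef_pos: [0.58, 0.1789, 0.1079]
tcp_rot: [0.708, 0.702, -0.058, 0.057]
contact_force: [0.3, -1.2, 0.1]
opening: -0.002
```

```bash
python3 - <<'E'
from h import *
plan(track(-.03,.008),tool(-.7,-9),8,1)
im=ctrl.read_camera("top")[:,:,::-1].copy()
c=blue(im,(270,165,345,225)); r=cv2.minAreaRect(c); M=cv2.moments(cv2.convexHull(c)); cen=(M['m10']/M['m00'],M['m01']/M['m00'])
o,d=ray("top",cen); k=((S0+uz*.022-o)@uz)/(d@uz); p=o+k*d-S0
print("rect",r,"track s",p@ux,"x off",p[0]-ux[0]*(p@ux))
E
```

```text
t 11.95 pos [0.58   0.1789 0.1079] F [ 0.3 -1.2  0.1] open -0.002 dist 0.095 ang [0.  0.4 0.2]
[[-0.002, 0.0, 0.012, 0.0, 0.0, 0.0, 1], [-0.002, 0.0, 0.012, 0.0, 0.0, 0.0, 1], [-0.002, 0.0, 0.012, 0.0, 0.0, 0.0, 1], [-0.002, 0.0, 0.012, 0.0, 0.0, 0.0, 1], [-0.002, 0.0, 0.012, 0.0, 0.0, 0.0, 1], [-0.002, 0.0, 0.012, 0.0, 0.0, 0.0, 1], [-0.002, 0.0, 0.012, 0.0, 0.0, 0.0, 1], [-0.002, 0.0, 0.012, 0.0, 0.0, 0.0, 1]] end [0.578 0.15  0.018]
rect ((305.0, 190.0), (14.0, 22.0), 90.0) track s 0.05723325431670827 x off 0.0018267945083291523
```

apply_moves(
  moves=[
    [[-0.001,0,0.012,0,0,0,1],[-0.001,0,0.012,0,0,0,1],[-0.001,0,0.012,0,0,0,1],[-0.001,0,0.012,0,0,0,1],[-0.001,0,0.012,0,0,0,1],[-0.001,0,0.012,0,0,0,1],[-0.001,0,0.008,0,0,0,1],[0,0,0.004,0,0,0,1],[0,0,0,0,0,0,1],[0,0,0,0,0,0,1]],
  ],
)

```text
time: 13.0
eef_pos: [0.5789, 0.1535, 0.0173]
tcp_rot: [0.709, 0.7, -0.059, 0.057]
contact_force: [-0.7, -0.0, -0.3]
opening: 0.001
```

```bash
cat >> h.py <<'E'
def stat():
    s=ctrl.get_state(); d=s['eef_pos']-S0; u=d@ux
    print("s",round(u,4),"h",round(d@uz,4),"xoff",round(d[0]-ux[0]*u,4),"F along",round(-s['contact_force']@ux,2),"F",s['contact_force'].round(1))
E
python3 - <<'E'
from h import *
stat(); plan(track(.0,.008),tool(-.7,-9),6,1)
E
```

```text
s -0.0332 h 0.0081 xoff 0.0005 F along 0.02 F [-0.7 -0.  -0.3]
t 13.0 pos [0.5789 0.1535 0.0173] F [-0.7 -0.  -0.3] open 0.001 dist 0.033 ang [-0.2  0.4  0. ]
[[-0.0055, -0.0001, 0.0001, 0.0, 0.1, 0.0, 1], [-0.0055, -0.0001, 0.0001, 0.0, 0.1, 0.0, 1], [-0.0055, -0.0001, 0.0, 0.0, 0.1, 0.0, 1], [-0.0055, -0.0001, 0.0, 0.0, 0.1, 0.0, 1], [-0.0055, -0.0001, 0.0, 0.0, 0.1, 0.0, 1], [-0.0055, -0.0001, 0.0, 0.0, 0.1, 0.0, 1]] end [0.578 0.121 0.022]
```

apply_moves(
  moves=[
    [[-0.005,0,0,0,0.1,0,1],[-0.005,0,0,0,0.1,0,1],[-0.005,0,0,0,0.1,0,1],[-0.005,0,0,0,0,0,1],[-0.005,0,0,0,0,0,1],[-0.004,0,0,0,0,0,1],[-0.003,0,0,0,0,0,1],[-0.003,0,0,0,0,0,1],[-0.003,0,0,0,0,0,1],[-0.003,0,0,0,0,0,1],[-0.003,0,0,0,0,0,1],[-0.003,0,0,0,0,0,1]],
  ],
)

```text
time: 14.2
eef_pos: [0.5802, 0.1053, 0.028]
tcp_rot: [0.709, 0.701, -0.054, 0.055]
contact_force: [-0.4, 2.4, 0.6]
opening: 0.002
```

```bash
python3 - <<'E'
from h import *
stat(); plan(track(.06,.008),tool(-.7,-9),12,1)
im=snap("scene","scene6",(260,140,380,240),6)
E
```

```text
s 0.0161 h 0.0111 xoff 0.0024 F along 2.26 F [-0.4  2.4  0.6]
t 14.2 pos [0.5802 0.1053 0.028 ] F [-0.4  2.4  0.6] open 0.002 dist 0.044 ang [ 0.2 -0.1 -0. ]
[[-0.0037, -0.0002, 0.0003, 0.0, 0.0, 0.0, 1], [-0.0037, -0.0002, 0.0003, 0.0, 0.0, 0.0, 1], [-0.0037, -0.0002, 0.0003, 0.0, 0.0, 0.0, 1], [-0.0037, -0.0002, 0.0003, 0.0, 0.0, 0.0, 1], [-0.0037, -0.0002, 0.0003, 0.0, 0.0, 0.0, 1], [-0.0037, -0.0002, 0.0003, 0.0, 0.0, 0.0, 1], [-0.0037, -0.0002, 0.0003, 0.0, 0.0, 0.0, 1], [-0.0037, -0.0002, 0.0003, 0.0, 0.0, 0.0, 1], [-0.0037, -0.0002, 0.0003, 0.0, 0.0, 0.0, 1], [-0.0037, -0.0002, 0.0003, 0.0, 0.0, 0.0, 1], [-0.0037, -0.0002, 0.0003, 0.0, 0.0, 0.0, 1], [-0.0037, -0.0002, 0.0003, 0.0, 0.0, 0.0, 1]] end [0.577 0.061 0.032]
```

View pics/scene6.png

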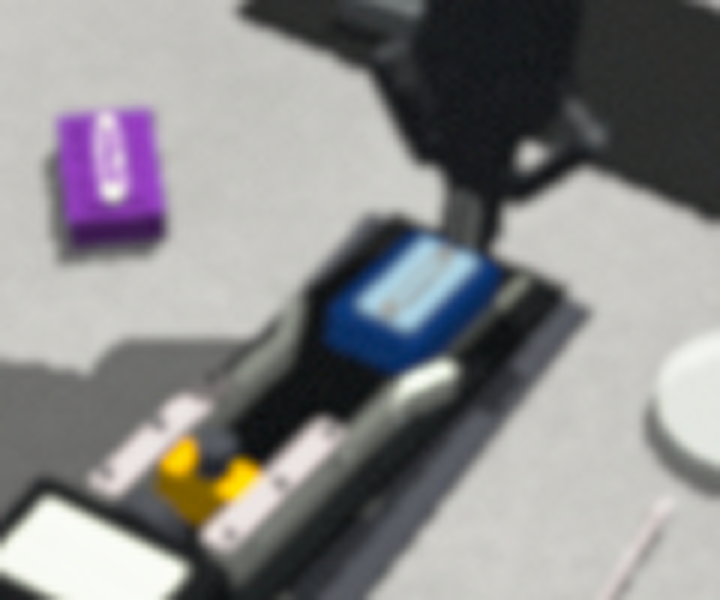

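The finger is pushing squarely at 2.3 N with the carrier straight before the funnel. I correct the height and sideways drift and carry on.

apply_moves(
  moves=[
    [[-0.004,-0.0003,0.0006,0,0,0,1],[-0.004,-0.0003,0.0006,0,0,0,1],[-0.004,-0.0003,0.0006,0,0,0,1],[-0.004,-0.0003,0.0006,0,0,0,1],[-0.004,-0.0003,0.0006,0,0,0,1],[-0.004,-0.0003,0.0006,0,0,0,1],[-0.004,-0.0003,0.0006,0,0,0,1],[-0.004,-0.0003,0.0006,0,0,0,1],[-0.004,-0.0002,0.0004,0,0,0,1],[-0.003,-0.0002,0.0004,0,0,0,1]],
  ],
)

```text
time: 15.25
eef_pos: [0.578, 0.0643, 0.0304]
tcp_rot: [0.71, 0.7, -0.051, 0.055]
contact_force: [-0.4, 3.4, 1.7]
opening: -0.0
```

```bash
python3 - <<'E'
from h import *
stat(); plan(track(.09,.008),tool(-.7,-9),12,1)
E
```

```text
s 0.057 h 0.0071 xoff 0.0007 F along 3.05 F [-0.4  3.4  1.7]
t 15.25 pos [0.578  0.0643 0.0304] F [-0.4  3.4  1.7] open -0.0 dist 0.033 ang [ 0.4 -0.4 -0.1]
[[-0.0028, 0.0, -0.0001, 0.0, 0.0, 0.0, 1], [-0.0028, 0.0, -0.0001, 0.0, 0.0, 0.0, 1], [-0.0028, -0.0001, -0.0001, 0.0, 0.0, 0.0, 1], [-0.0028, -0.0001, -0.0001, 0.0, 0.0, 0.0, 1], [-0.0028, -0.0001, -0.0001, 0.0, 0.0, 0.0, 1], [-0.0028, -0.0001, -0.0001, 0.0, 0.0, 0.0, 1], [-0.0028, -0.0001, -0.0001, 0.0, 0.0, 0.0, 1], [-0.0028, -0.0001, -0.0001, 0.0, 0.0, 0.0, 1], [-0.0028, -0.0001, -0.0001, 0.0, 0.0, 0.0, 1], [-0.0028, -0.0001, -0.0001, 0.0, 0.0, 0.0, 1], [-0.0028, -0.0001, -0.0001, 0.0, 0.0, 0.0, 1], [-0.0028, -0.0001, -0.0001, 0.0, 0.0, 0.0, 1]] end [0.577 0.032 0.036]
```

apply_moves(
  moves=[
    [[-0.003,0,0,0.1,-0.1,0,1],[-0.003,0,0,0.1,-0.1,0,1],[-0.003,0,0,0.1,-0.1,0,1],[-0.003,0,0,0.1,-0.1,0,1],[-0.003,0,0,0,0,0,1],[-0.003,0,0,0,0,0,1]],
  ],
)

```text
time: 15.85
eef_pos: [0.5774, 0.0447, 0.033]
tcp_rot: [0.71, 0.7, -0.057, 0.055]
contact_force: [-0.5, 3.1, 2.5]
opening: 0.002
```

apply_moves(
  moves=[
    [[-0.003,0,0,0,0,0,1],[-0.003,0,0,0,0,0,1],[-0.003,0,0,0,0,0,1],[-0.003,0,0,0,0,0,1],[-0.003,0,0,0,0,0,1],[-0.003,0,0,0,0,0,1]],
  ],
)

```text
time: 16.45
eef_pos: [0.577, 0.0253, 0.0361]
tcp_rot: [0.71, 0.7, -0.057, 0.055]
contact_force: [-0.0, 3.2, 1.9]
opening: -0.006
```

```bash
python3 - <<'E'
from h import *
stat(); plan(track(.12,.008),tool(-.7,-9),12,1)
E
```

```text
s 0.0964 h 0.0066 xoff 0.0001 F along 2.89 F [-0.   3.2  1.9]
t 16.45 pos [0.577  0.0253 0.0361] F [-0.   3.2  1.9] open -0.006 dist 0.024 ang [-0.1  0.1 -0.1]
[[-0.002, 0.0, -0.0001, 0.0, 0.0, 0.0, 1], [-0.002, 0.0, -0.0001, 0.0, 0.0, 0.0, 1], [-0.002, 0.0, -0.0001, 0.0, 0.0, 0.0, 1], [-0.002, 0.0, -0.0001, 0.0, 0.0, 0.0, 1], [-0.002, 0.0, -0.0001, 0.0, 0.0, 0.0, 1], [-0.002, 0.0, -0.0001, 0.0, 0.0, 0.0, 1], [-0.002, 0.0, -0.0001, 0.0, 0.0, 0.0, 1], [-0.002, 0.0, -0.0001, 0.0, 0.0, 0.0, 1], [-0.002, 0.0, -0.0001, 0.0, 0.0, 0.0, 1], [-0.002, 0.0, -0.0001, 0.0, 0.0, 0.0, 1], [-0.002, 0.0, -0.0001, 0.0, 0.0, 0.0, 1], [-0.002, 0.0, -0.0001, 0.0, 0.0, 0.0, 1]] end [0.577 0.002 0.041]
```

apply_moves(
  moves=[
    [[-0.002,0,-0.0001,0,0,0,1],[-0.002,0,-0.0001,0,0,0,1],[-0.002,0,-0.0001,0,0,0,1],[-0.002,0,-0.0001,0,0,0,1],[-0.002,0,-0.0001,0,0,0,1],[-0.002,0,-0.0001,0,0,0,1]],
  ],
)

```text
time: 17.05
eef_pos: [0.5762, 0.012, 0.0382]
tcp_rot: [0.71, 0.7, -0.058, 0.055]
contact_force: [0.5, 2.2, 0.0]
opening: -0.001
```

apply_moves(
  moves=[
    [[-0.002,0,-0.0001,0,0,0,1],[-0.002,0,-0.0001,0,0,0,1],[-0.002,0,-0.0001,0,0,0,1],[-0.002,0,-0.0001,0,0,0,1],[-0.002,0,-0.0001,0,0,0,1],[-0.002,0,-0.0001,0,0,0,1]],
  ],
)

```text
time: 17.65
eef_pos: [0.5754, -0.001, 0.0403]
tcp_rot: [0.71, 0.7, -0.059, 0.054]
contact_force: [-0.1, 2.0, -0.3]
opening: -0.004
```

```bash
python3 - <<'E'
from h import *
stat(); plan(track(.14,.008),tool(-.7,-9),12,1)
im=snap("scene","scene7",(260,140,380,240),6)
E
```

```text
s 0.1231 h 0.0066 xoff -0.0011 F along 1.98 F [-0.1  2.  -0.3]
t 17.65 pos [ 0.5754 -0.001   0.0403] F [-0.1  2.  -0.3] open -0.004 dist 0.017 ang [-0.3  0.2 -0.1]
[[-0.0014, 0.0001, -0.0001, 0.0, 0.0, 0.0, 1], [-0.0014, 0.0001, -0.0001, 0.0, 0.0, 0.0, 1], [-0.0014, 0.0001, -0.0001, 0.0, 0.0, 0.0, 1], [-0.0014, 0.0001, -0.0001, 0.0, 0.0, 0.0, 1], [-0.0014, 0.0001, -0.0001, 0.0, 0.0, 0.0, 1], [-0.0014, 0.0001, -0.0001, 0.0, 0.0, 0.0, 1], [-0.0014, 0.0001, -0.0001, 0.0, 0.0, 0.0, 1], [-0.0014, 0.0001, -0.0001, 0.0, 0.0, 0.0, 1], [-0.0014, 0.0001, -0.0001, 0.0, 0.0, 0.0, 1], [-0.0014, 0.0001, -0.0001, 0.0, 0.0, 0.0, 1], [-0.0014, 0.0001, -0.0001, 0.0, 0.0, 0.0, 1], [-0.0014, 0.0001, -0.0001, 0.0, 0.0, 0.0, 1]] end [ 0.576 -0.018  0.044]
```

View pics/scene7.png

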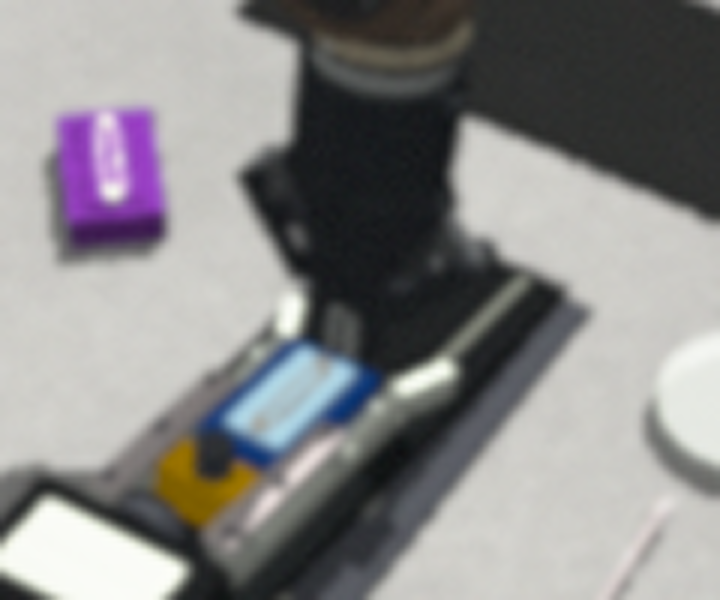

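The carrier is under the lips, a few mm short of the yellow stop. Now 1 mm rows, feeling for it.

apply_moves(
  moves=[
    [[-0.001,0,0,0,0,0,1],[-0.001,0,0,0,0,0,1],[-0.001,0,0,0,0,0,1],[-0.001,0,0,0,0,0,1],[-0.001,0,0,0,0,0,1],[-0.001,0,0,0,0,0,1]],
  ],
)

```text
time: 18.3
eef_pos: [0.5752, -0.0076, 0.0413]
tcp_rot: [0.71, 0.7, -0.059, 0.054]
contact_force: [-0.3, 3.0, 0.2]
opening: 0.0
```

apply_moves(
  moves=[
    [[-0.001,0,0,0,0,0,1],[-0.001,0,0,0,0,0,1],[-0.001,0,0,0,0,0,1],[-0.001,0,0,0,0,0,1]],
  ],
)

```text
time: 18.7
eef_pos: [0.5751, -0.0118, 0.042]
tcp_rot: [0.71, 0.7, -0.059, 0.054]
contact_force: [-0.0, 2.3, 0.1]
opening: -0.002
```

apply_moves(
  moves=[
    [[-0.001,0,0,0,0,0,1],[-0.001,0,0,0,0,0,1],[-0.001,0,0,0,0,0,1],[-0.001,0,0,0,0,0,1]],
  ],
)

```text
time: 19.1
eef_pos: [0.5751, -0.0128, 0.0422]
tcp_rot: [0.711, 0.699, -0.056, 0.052]
contact_force: [0.6, 6.1, 0.7]
opening: -0.001
```

apply_moves(
  moves=[
    [[-0.0015,0,0,0,0,0,1],[-0.0015,0,0,0,0,0,1]],
  ],
)

```text
time: 19.3
eef_pos: [0.5752, -0.0128, 0.0423]
tcp_rot: [0.712, 0.699, -0.053, 0.05]
contact_force: [0.8, 7.6, 0.3]
opening: 0.001
```

apply_moves(
  moves=[
    [[-0.002,0,0,0,0,0,1],[-0.002,0,0,0,0,0,1]],
  ],
)

```text
time: 19.5
eef_pos: [0.5752, -0.0127, 0.0424]
tcp_rot: [0.713, 0.698, -0.05, 0.048]
contact_force: [1.2, 9.3, 0.8]
opening: 0.0
```

```bash
python3 - <<'E'
from h import *
stat()
im=snap("scene","scene8",(265,165,345,232),9)
E
```

```text
s 0.135 h 0.0069 xoff -0.0012 F along 9.12 F [1.2 9.3 0.8]
```

View pics/scene8.png

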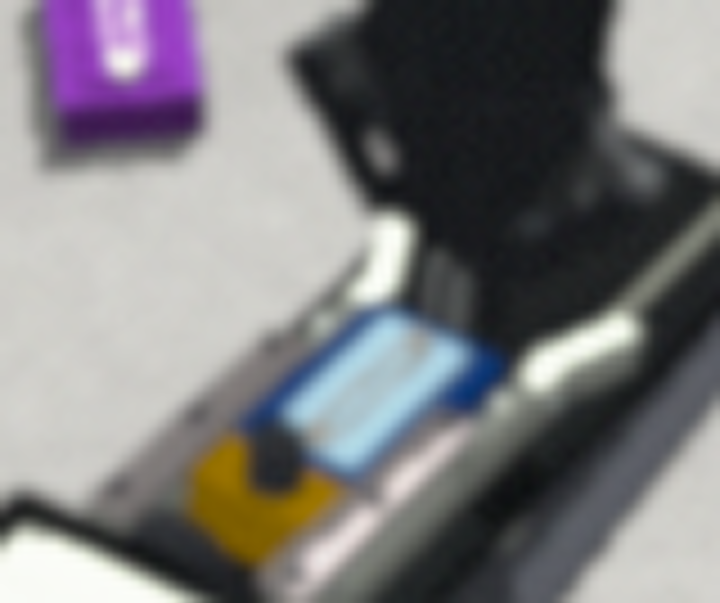

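The carrier seems flush with the stop; y stayed fixed at -0.0128 from 6 to 9 N. One firmer push still well under 35 N, then back off gently.

apply_moves(
  moves=[
    [[-0.003,0,0,0,0,0,1],[-0.003,0,0,0,0,0,1]],
  ],
)

```text
time: 19.75
eef_pos: [0.5752, -0.0127, 0.0425]
tcp_rot: [0.714, 0.697, -0.045, 0.044]
contact_force: [2.0, 12.2, 0.3]
opening: -0.002
```

apply_moves(
  moves=[
    [[0.002,0,0,0,0,0,1],[0.006,0,0,0,0,0,1],[0.01,0,0,0,0,0,1],[0.01,0,0,0,0,0,1],[0.01,0,-0.01,0,0,0,1],[0.01,0,-0.02,0,0,0,1],[0.01,0,-0.03,0,0,0,1],[0.02,0,-0.03,0,0,0,1],[0.03,0,-0.03,0,0,0,1],[0.03,0,-0.03,0,0,0,1],[0.02,0,-0.02,0,0,0,1],[0,0,0,0,0,0,1]],
  ],
)

```text
time: 20.95
eef_pos: [0.5785, 0.177, 0.2001]
tcp_rot: [0.713, 0.698, -0.046, 0.046]
contact_force: [0.3, 0.5, 1.3]
opening: 0.001
```

```bash
python3 - <<'E'
from h import *
stat()
im=snap("scene",None); t=snap("top",None)
a=cv2.resize(im[165:232,265:345],(720,603),interpolation=cv2.INTER_CUBIC)
b=cv2.resize(t[170:215,280:400],(720,270),interpolation=cv2.INTER_CUBIC)
o=np.vstack([a,b]); cv2.imwrite("pics/fin.png",cv2.resize(o,None,fx=.68,fy=.68))
hsv=cv2.cvtColor(t,cv2.COLOR_BGR2HSV)
c=blue(t,(285,175,365,215)); h=hsv[:,:,0]
print("blue x range",c[:,0,0].min(),c[:,0,0].max(), "rect",cv2.minAreaRect(c))
print("row", [tuple(map(int,t[192,x])) for x in range(338,368)])
for x in (c[:,0,0].min(),c[:,0,0].max()+.5):
    o_,d=ray("top",(x,192)); k=((S0+uz*.022-o_)@uz)/(d@uz); p=o_+k*d-S0; print("s",p@ux)
E
```

```text
s -0.0278 h 0.1923 xoff 0.0002 F along 0.32 F [0.3 0.5 1.3]
blue x range 332 355 rect ((343.5, 191.5), (13.0, 23.0), 90.0)
row [(147, 138, 126), (147, 138, 128), (145, 138, 126), (152, 140, 130), (150, 137, 127), (152, 141, 127), (151, 143, 134), (149, 140, 127), (151, 138, 130), (147, 134, 129), (154, 142, 131), (147, 138, 129), (141, 130, 124), (123, 124, 126), (126, 124, 119), (122, 98, 80), (85, 42, 18), (68, 48, 52), (39, 74, 95), (65, 62, 61), (73, 66, 60), (65, 56, 55), (64, 60, 61), (20, 50, 65), (11, 45, 53), (15, 14, 19), (5, 5, 0), (4, 7, 0), (14, 8, 11), (19, 16, 16)]
s 0.15010348580828212
s 0.2300712231221255
```

View pics/fin.png

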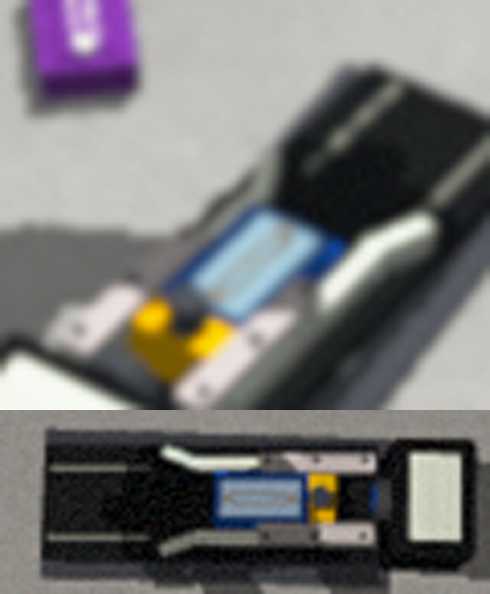

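The final view shows the blue end touching the yellow stop with no gap and no red pin visible. The carrier is straight, centred at about 190 mm, and the arm is clear. Handing in.

```bash
python3 -c "
from plant import ctrl; print(ctrl.sign_off())"
```

```text
the job is handed in; nothing more can be done
None
```

The blue carrier was gripped off the mat, set down on the open foot of the ramp at about 57 mm up and released. I then pushed it with shut fingers through the funnel and under the lips until it met the yellow stop, and backed the arm clear. I handed in at about 21 s of the 51 s allowed; no verdict was reported.

- **Stop contact:** the tool held at y = -0.0127 to -0.0128 m from 6 to 12 N. Readings while pushing were 2 to 3.5 N on the way and 12 N at most, against the 35 N limit. Forces were only read at the end of each call.
- **Set-down on the foot:** just before I let go, the wrist reading was 16.7 N vertical and 8.4 N sideways, well under the 60 N limit.
- **Final position:** the last pictures show the carrier's end touching the yellow stop with no gap and no red visible. Its middle is about 190 mm up the track, straight and centred.
- **Stop-face estimates:** these differ by a few mm: 226 mm by feel, 229 mm by triangulation and 230 mm from the last top view.
- **Not read directly:** I could not read the pin's travel; that it is pushed in is inferred from the firm stop and the missing gap. I saw no bystander touched, but I did not measure their positions at the end.

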